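Clamp a small cheese in the cutting holder with the collar's middle ring

ROBOT

A 7-joint arm with a two-finger parallel gripper is mounted at the origin on the work surface. World frame = base frame: x ahead of the robot, y to its left, z up, the work surface at z = 0. Lengths are in m, angles in rad, forces in N, time in s.
With the tool pointing down it reaches from about 0.4 to 0.85 m from the base axis. Payload 4.5 kg.
Tool frame: the origin (TCP) lies on the centre line of the jaws, within the pads' length; the fingertips stand r.tips_ahead ahead of it and the grasp point (between the pads) is the TCP (r.tips_ahead is the distance from the TCP to the fingertips, in m); z points along the fingers, y is the direction in which the jaws open and shut (so a half turn about z gives the same grasp; the last joint's range is limited). The gripper opens to 88 mm and grips with 3 to 60 N. Pads are 18 mm wide; open, the fingers measure 123 mm over their backs; the gripper's body (75 mm by 187 mm) begins 45 mm behind the grasp point.
Start: joints at [1.272, 0.689, -0.195, 1.565, 0.157, 0.902, -0.215], TCP at [0.204, -0.591, 0.258] pointing down, gripper open.
Joint ranges: [-3.01, 3.01], [-0.46, 2.08], [-1.47, 1.51], [0.13, 2.56], [-1, 4.14], [0.04, 2.09], [-2.66, 2.66]. Speed limits (rad/s): [2.57, 2.57, 3.14, 3.14, 3.14, 3.14, 3.14].

INTERFACE

Orientations are given as a unit quaternion [x, y, z, w].
In Python, from plant import r gives the robot as it stands.
- The arm moves only by the shell command python3 -m inch 'ROWS' [FORCE]. ROWS is JSON, a list of rows, each a list of 5 numbers: the shift along the world's x, y, z in units of 25 mm (1.0 is 25 mm), then the turn about the world's z in units of 6 degrees (1.0 is 6 degrees), then the finger opening in mm, from 0 to 88.1. A call has 1 to 5 rows; each row shifts and turns the commanded pose from where the row before left it; what a row does not reach is not made up. A row lasts 1/10 s, in which the tool goes at most 50 mm and 8.59 degrees, less where a joint would pass 70% of its speed; a pose out of reach is approached as far as the arm can. A call is refused whole if a number of a shift passes 1 or a number of a turn 1, either way. A call with a gripper value outside its range is refused whole. The fingers move at their own pace and stop on an object; FORCE is the grip in N (left out, the last holds). Time passes only in rows, so rows that do not move let the fingers close. It gives the time, the measured TCP pose, the force and the opening at its end, in the units of the state.
- r.get_state(): the state, without advancing time (a new reading comes with each control period).
- r.snapshot(name): name is "scene" or "top" or "wrist"; returns a dict with "pixels" (384x512x3 uint8, red, green, blue), "range_z" (384x512 float32, m along the optical axis (not along the pixel's ray), 0 where there is no reading), "K" (3x3 intrinsics, pixels), "position" and "attitude" of the camera in the world. Camera axes: x right, y up, looking along -z (the intrinsics and any distortion apply to the point x, -y, -z); pixel columns grow to the right and rows downward; lengths in m; the calibration is good to about 2 mm. A picture is of the moment at which its call begins.
- r.finish_job(): hands the job in, once; it reports no verdict.
The state is a dict: "clock": time; "q": joint angles; "qd": joint speeds; "joint_torque": joint torques, N m; "tool_pos": TCP position; "eef_rot": TCP orientation; "contact_force": force on the tool from outside, world axes, zero at the start; "moment": the same for the moment, N m; "opening": opening from 0.0 (shut) to 1.0 (fully open).
Only numpy, scipy, OpenCV 4.12 (cv2) and the standard library are available. Lean on these libraries where they do the work, as an engineer would, in place of code of your own. Each camera call takes 0.05 s, during which the arm holds its last target. There are 200 camera calls.

TASK

Set the small orange cheese down gently and flat on the holder's wooden bed, between the end stop and the red jaw, and let go of it. Then turn only the slim brass ring in the middle of the collar clockwise, without touching the dark fixed rings above and below it or the jaw, until the jaw has pushed the cheese against the stop and holds it snugly with about 12 N, never more than 25 N. Let go of the ring and leave the cheese clamped, with the other things on the counter undisturbed.

Things in the scene. Friction and masses are not known exactly. Their poses are not given: they have to be found in the camera images.
- cheese_mid (a point): centre (half-way up) of the loose small orange cheese wheel, upright cylinder 58 mm across and 36 mm high, about 100 g
- cheese: the same cheese; origin at the centre of its underside
- holder: the fixed cheese holder. Origin on the counter under the seat centre; z up; y runs along the rail from end stop to collar, x across it. The rail is 46 mm wide, narrower than the cheese: fingers can pass beside it. A white housing 84 x 80 mm, 48 mm high, reaches from y = 90 to 170 mm and carries the collar of three rings. At the other end is the aluminium end stop
- seat (a point): centre of the bed's upper face, 12 mm above the counter, axes as the holder. The cheese goes here, centred; it has at least 4 mm of room along the rail either way. The stop's face (44 mm wide, top 50 mm up) is at y = -41 to -33 mm from here: set by hand, differently every time, and it does not move
- bed: the wooden bed on the rail, origin and axes as the seat
- ring (a joint): angle of the brass ring (rad), 0 at the start, limit 1.9, grows clockwise seen from above; 1 rad drives the jaw 15 mm to the stop. Each newton of jaw force turns it back with 0.015 N m; friction (0.30 N m) resists either way, so it stays where left. While turning: 0.30 N m, rising to 0.48 at 12 N. The pad is sprung, 8 N per mm: from the cheese being seated to 12 N takes 0.1 to 0.15 rad
- ring_mid (a point): centre of the slim brass ring, half-way up, on its vertical axis, 130 mm from the seat along +y of the holder and 66.5 mm above the counter. The ring is 60 mm across and 13 mm high, plain round rim to be gripped from above across its diameter, any direction; red mark on its rim, facing the jaw at angle 0
- lower_ring: fixed dark ring below the brass ring, 72 mm across, top face 2 mm below the brass ring's lower edge (58 mm above the counter). Origin at its underside on the axis. Not to be touched
- upper_ring: fixed dark ring above the brass ring, 50 mm across, 11 mm high from 2 mm above the brass ring's upper edge; with its white cap the collar's top is 89 mm above the counter. Not to be touched
- jaw: the jaw: red sprung pad (38 mm wide, top 48 mm above the counter, face at y = +33 mm of the holder at ring angle 0) and block behind it (to y = 79 mm, 41 mm high). Origin at the holder's origin at ring angle 0; slides along -y of the holder. To be moved only by the ring
- aged: grey aged cheese wheel, 68 mm across, 46 mm high, loose bystander; origin at its underside
- honey: amber honey jar, 60 mm across, 85 mm high, loose bystander; origin at its underside
- spade: cheese spade (spatula), 200 mm long, lying flat, loose bystander; origin at its underside
Not all that is in view belongs to the job. Of the things that look like the cheese, take the one that is farthest from the robot's base at the start.

How it is judged:
On the way:
1. the cheese stands flat on the bed between stop and jaw, let go, not yet clamped (z of cheese_mid in the frame of bed between 0.015 and 0.021 m and horizontal distance between cheese_mid and seat below 0.016 m and angle between cheese's own z axis and vertical below 0.1 rad and contact force between each of the arm, the fingers and cheese below 0.1 N and value of joint ring below 0.4 rad), for 0.2 s.
At the end, for the whole second after the job is handed in: the cheese stands flat (within 0.1 rad) on the bed within 22 mm of the seat centre, at rest, and the jaw presses it against the stop with 6 to 18 N with everything let go (z of cheese_mid in the frame of bed between 0.015 and 0.021 m and horizontal distance between cheese_mid and seat below 0.022 m and angle between cheese's own z axis and vertical below 0.1 rad and contact force between jaw and cheese between 6 and 18 N and linear speed of cheese below 0.01 m/s); the robot touches nothing.
It fails at once if the jaw squeezes the cheese with more than 25 N (contact force between jaw and cheese above 25 N).
It fails at once if the robot touches the fixed rings above or below the brass ring with more than 2 N (contact force between any of the fingers, the arm and lower_ring above 2 N or contact force between any of the fingers, the arm and upper_ring above 2 N).
It fails at once if the robot pushes the jaw itself with more than 3 N (contact force between any of the fingers, the arm and jaw above 3 N).
It fails at once if the cheese is dropped onto the bed (faster than 0.5 m/s close above it) (linear speed of cheese above 0.5 m/s and horizontal distance between cheese_mid and seat below 0.03 m and z of cheese_mid in the frame of bed below 0.06 m).
It fails at once if a bystander is moved by more than 20 mm (distance of any of aged, honey, spade from where it was at the start of the episode above 0.02 m).
It also fails if it takes over 58 s, if anything falls off the work surface, if the arm or the gripper's body presses on something with over 40 N, if the wrist force passes 120 N, or if a joint passes its speed limit or range.

## Working session

There is one attempt and no reset: what is moved stays moved. The work goes in short steps, Python scripts to look and compute and a shell command to move; the robot and the scene stay as the last step left them, time stands still between calls to the robot, and variables do not carry over. Pictures are saved under pics/ and viewed, about 8 in all and at most 12, crops included, and the job is handed in when it is done.

```bash
ls; mkdir -p pics
cat > h.py <<'E'
import numpy as np,cv2
from plant import r
from scipy.spatial.transform import Rotation as R
def pts(s):
    z=s["range_z"];K=s["K"];v,u=np.mgrid[:z.shape[0],:z.shape[1]]
    c=np.stack([(u-K[0,2])/K[0,0]*z,-(v-K[1,2])/K[1,1]*z,-z],-1)
    a=np.array(s["attitude"]); M=R.from_quat(a).as_matrix() if a.size==4 else a.reshape(3,3)
    P=c@M.T+np.array(s["position"]); P[z==0]=np.nan; return P
def save(s,n,box=None,k=1):
    im=s["pixels"][:,:,::-1]
    if box: im=im[box[1]:box[3],box[0]:box[2]]
    cv2.imwrite("pics/"+n,cv2.resize(im,None,fx=k,fy=k,interpolation=cv2.INTER_CUBIC))
E
python3 - <<'E'
from h import *
a=r.snapshot("scene");b=r.snapshot("top")
for n,s in(("scene",a),("top",b)):
    np.savez("/tmp/"+n,**s);print(n,s["position"],s["attitude"],s["K"].tolist(),[k for k in s])
save(b,"top1.png",None,1.5); save(a,"scene1.png",None,1.5)
print(r.get_state(),r.tips_ahead)
E
```

```text
pics
scene [ 0.81900289 -0.38801702  0.88056468] [0.26341018 0.07425419 0.24884327 0.92907396] [[404.94345073126254, 0.0, 255.40491829199078], [0.0, 404.94345073126254, 189.49732869615062], [0.0, 0.0, 1.0]] ['pixels', 'range_z', 'K', 'position', 'attitude']
top [0.4131424  0.02596135 1.06802254] [-0.05397667  0.05318776  0.71362292 -0.69641935] [[390.5647251724708, 0.0, 254.23812487383782], [0.0, 390.5647251724708, 189.46728771355487], [0.0, 0.0, 1.0]] ['pixels', 'range_z', 'K', 'position', 'attitude']
{'clock': 0.1, 'q': array([ 1.27178712,  0.68987776, -0.19453177,  1.56622577,  0.1572924 ,
        0.9025183 , -0.21509458]), 'qd': array([-1.97867962e-04, -1.96567547e-03,  4.69257348e-04, -2.18293864e-03,
        6.20802552e-05, -4.81893852e-04, -4.26807978e-06]), 'joint_torque': array([-4.30191445e-03, -5.28503430e+01, -1.27181523e+00, -1.53836238e+01,
       -5.25815960e-02,  2.05966455e-03,  7.68990708e-05]), 'tool_pos': array([ 0.20397979, -0.59021067,  0.25700826]), 'eef_rot': array([ 9.86179360e-01,  1.65679204e-01, -1.90065722e-04, -7.96899918e-04]), 'contact_force': array([ 0.6458239 , -0.41299931, -0.56878104]), 'moment': array([-0.00249116,  0.01492693, -0.06177834]), 'opening': 1.0018962837173542} 0.019
```

View pics/top1.png

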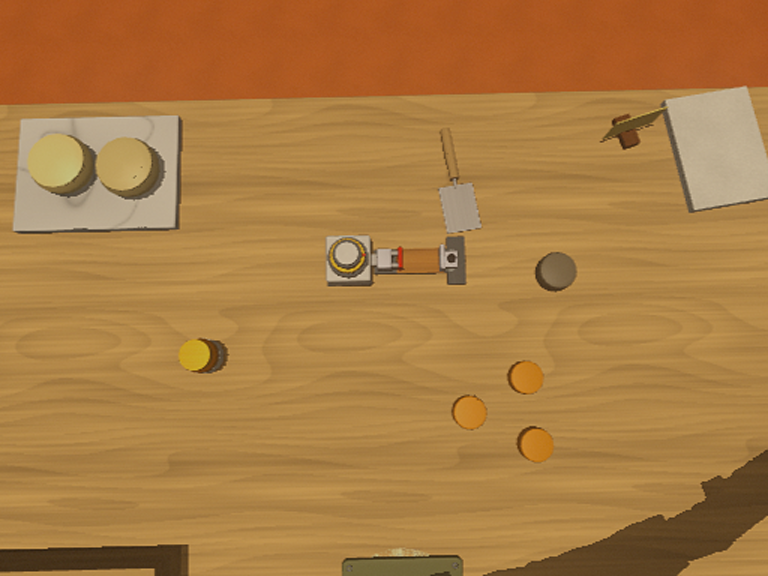

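View pics/scene1.png

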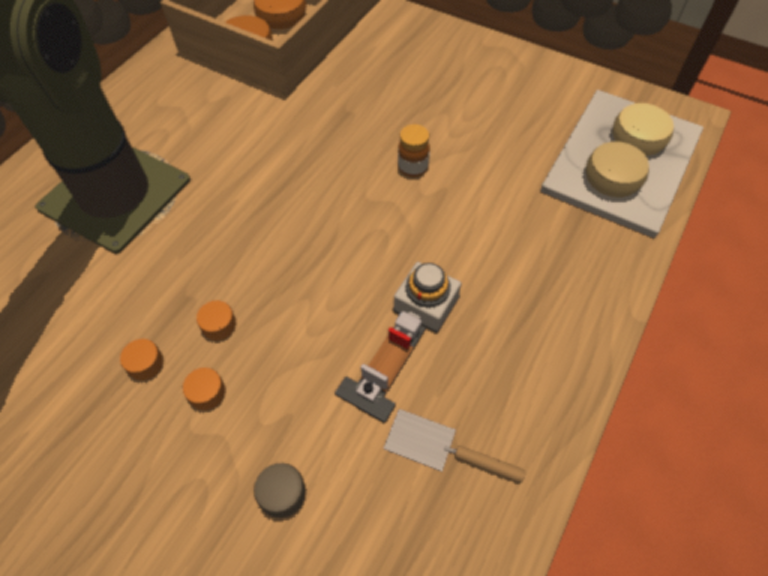

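The top view shows the collar at (348,256), the jaw pad at (400,259), the stop at about (445,259), and three orange cheeses at (526,377), (470,412) and (536,445). The aged cheese is at (556,271), the spade at (458,190) and the honey at (200,355). Next I'll measure these.

Run:
```python
from h import *
for n in("top","scene"):
    s=dict(np.load(f"/tmp/{n}.npz"));P=pts(s);hsv=cv2.cvtColor(s["pixels"],cv2.COLOR_RGB2HSV)
    X,Y,Z=P[...,0],P[...,1],P[...,2]
    print(n,"counter z",np.nanmedian(Z[(X>.3)&(X<.6)&(abs(Y)<.3)]))
    reg=(X>.1)&(X<.9)&(abs(Y)<.5)
    m=(reg&(Z>.028)&(Z<.045)).astype(np.uint8)
    # top faces: components in height bands
    for lab,lo,hi in(("36",.031,.041),("46aged",.043,.051),("ringtop",.084,.094),("housing",.044,.052)):
        m=(reg&(Z>lo)&(Z<hi)).astype(np.uint8)
        k,L,st,c=cv2.connectedComponentsWithStats(m)
        for i in range(1,k):
            if st[i,4]>60:
                q=P[L==i]; (cx,cy),rad=cv2.minEnclosingCircle(q[:,:2].astype(np.float32)*1000)
                print(lab,st[i,4],"mec",round(cx,1),round(cy,1),round(rad,1),"mean",(q.mean(0)*1000).round(1),"base d",round(np.hypot(cx,cy)), "rect",cv2.minAreaRect(q[:,:2].astype(np.float32)*1000))
    # rail bed
    m=reg&(Z>.008)&(Z<.016)&(X>.5)&(X<.68)&(Y>-.2)&(Y<.2)
    q=P[m][:,:2].astype(np.float32)*1000; print("bed",len(q),cv2.minAreaRect(q))
    red=reg&((hsv[...,0]<4)|(hsv[...,0]>174))&(hsv[...,1]>180)&(Z>.02)
    q=P[red]*1000;print("red",len(q),q.mean(0),q.min(0),q.max(0))
s=dict(np.load("/tmp/top.npz")); save(s,"holder.png",(205,145,325,200),6)
```

```text
top counter z -0.00021176027764879812
36 105 mec 617.8 12.8 23.9 mean [619.3  17.9  38.7] base d 618 rect ((617.7399291992188, 13.884720802307129), (37.80998611450195, 33.48149871826172), 88.77239990234375)
36 373 mec 401.4 -224.0 28.9 mean [ 401.3 -223.6   35.1] base d 460 rect ((401.3907165527344, -223.98208618164062), (56.011741638183594, 55.71809387207031), 30.097328186035156)
36 387 mec 344.5 -121.9 28.7 mean [ 344.7 -121.5   35.2] base d 365 rect ((344.72015380859375, -121.85862731933594), (57.193912506103516, 53.434993743896484), 88.88671112060547)
36 390 mec 287.1 -233.4 28.9 mean [ 287.1 -233.4   35. ] base d 370 rect ((288.07757568359375, -233.15524291992188), (54.64890670776367, 55.19080352783203), 86.1326675415039)
46aged 344 mec 618.5 83.7 55.4 mean [613.7  85.1  47.1] base d 624 rect ((618.1367797851562, 83.63058471679688), (79.87805938720703, 82.49980163574219), 89.54326629638672)
46aged 330 mec 588.1 -288.6 32.1 mean [ 589.4 -289.5   45. ] base d 655 rect ((588.894287109375, -290.0941162109375), (62.22776412963867, 60.05270004272461), 61.03201675415039)
ringtop 254 me
[... 442 characters left out ...]
 (118.5347671508789, 19.7471981048584), 79.86488342285156)
housing 334 mec 618.8 83.7 55.2 mean [613.5  84.5  47.3] base d 624 rect ((618.125, 83.57086181640625), (79.85588073730469, 82.42169189453125), 89.44364166259766)
housing 218 mec 588.7 -289.0 31.3 mean [ 588.  -290.7   45.7] base d 656 rect ((587.6860961914062, -291.3299560546875), (55.617218017578125, 57.618064880371094), 42.972896575927734)
bed 693 ((618.001708984375, -2.6656341552734375), (253.47653198242188, 87.6993637084961), 89.19536590576172)<stdin>:20: RuntimeWarning: Mean of empty slice.
  ret = um.true_divide(
Traceback (most recent call last):
ValueError: zero-size array to reduction operation minimum which has no identity
```

Run:
```python
from h import *
def fit(q):  # algebraic circle
    A=np.c_[2*q[:,:2],np.ones(len(q))];x=np.linalg.lstsq(A,(q[:,:2]**2).sum(1),rcond=None)[0];return x[:2]
for n in("top","scene"):
    s=dict(np.load(f"/tmp/{n}.npz"));P=pts(s)*1000;X,Y,Z=P[...,0],P[...,1],P[...,2];c=s["pixels"].astype(int)
    def comp(lo,hi,x,y,rad):
        q=P[(Z>lo)&(Z<hi)&(np.hypot(X-x,Y-y)<rad)][:,:2].astype(np.float32)
        h=cv2.convexHull(q);return len(q),cv2.minEnclosingCircle(h),cv2.fitEllipse(h)
    print(n,"cheese",comp(31,41,401,-224,45)); print("cap",comp(84,94,618,84,45));print("housing",cv2.minAreaRect(P[(Z>44)&(Z<52)&(np.hypot(X-618,Y-84)<62)][:,:2].astype(np.float32)))
    red=(c[...,0]>130)&(c[...,1]<60)&(c[...,2]<60)&(abs(X-618)<60)&(abs(Y-20)<80)&(Z>20)
    q=P[red];print("red",len(q),q.mean(0) if len(q) else 0, q.min(0) if len(q) else 0,q.max(0) if len(q) else 0)
    # stop: points at z 40..54 near y -85
    q=P[(Z>40)&(Z<60)&(abs(X-618)<40)&(Y<-50)&(Y>-130)];print("stop",len(q),q.min(0),q.max(0))
    # bed: centre line at different y
    for y in range(-75,30,15):
        m=(Z>8)&(Z<17)&(abs(X-618)<40)&(abs(Y-y)<7);
        if m.any(): print(y,X[m].min().round(1),X[m].max().round(1),m.sum(),np.median(Z[m]).round(1))
s=dict(np.load("/tmp/top.npz")); save(s,"holder.png",(205,145,325,200),6)
```

```text
top cheese (373, ((401.42498779296875, -223.9501190185547), 28.851591110229492), ((401.501220703125, -224.10899353027344), (55.55831527709961, 57.43838119506836), 162.56202697753906))
cap (256, ((618.0402221679688, 83.42403411865234), 24.44780158996582), ((617.9502563476562, 83.57920837402344), (47.65802764892578, 48.5157470703125), 87.18529510498047))
housing ((618.125, 83.57086181640625), (79.85588073730469, 82.42169189453125), 89.44364166259766)
red 30 [619.01062881  -8.17996569  45.24628687] [601.67727911 -10.43752956  24.65480464] [634.60665205  -5.13695521  50.11445288]
stop 52 [596.70868758 -87.96535244  40.87795537] [638.28858157 -79.92486151  52.33315828]
-75 595.4 641.2 81 11.2
-60 595.7 641.4 82 10.8
-45 595.7 639.3 78 10.9
-30 596.8 639.0 75 11.6
-15 594.6 639.4 44 11.2
0 595.0 640.3 30 10.4
15 595.4 601.3 11 9.2
scene cheese (488, ((404.8520202636719, -224.54290771484375), 28.86716651916504), ((404.74017333984375, -224.6073760986328), (56.232025146484375, 56.74030685424805), 51.165077209472656))
cap (302, ((620.8887939453125, 83.4300765991211), 25.232038497924805), ((621.23388671875, 83.62448120117188), (47.48025131225586, 49.98843002319336), 24.52861976623535))
housing ((621.0829467773438, 75.4953384399414), (94.35310363769531, 84.71367645263672), 89.780517578125)
red 40 [622.11907068  -8.18254237  48.02967749] [603.8914523  -13.54682996  20.68209225] [639.0405522   53.09802995  74.09768236]
stop 90 [598.97111382 -88.83047078  40.14967557] [642.09219395 -79.81734275  52.58364971]
-75 636.4 643.3 13 12.7
-60 597.7 643.3 106 12.0
-45 596.9 643.0 112 12.5
-30 598.0 642.8 103 12.3
-15 596.4 642.1 84 11.8
0 597.9 643.4 16 11.3
15 598.8 643.8 20 10.4
```

View pics/holder.png

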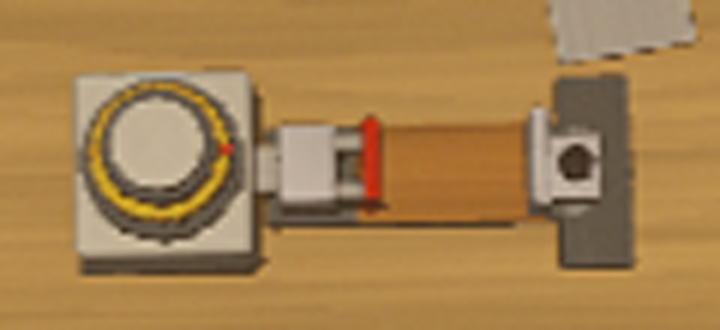

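The target is the cheese at about (403,-224), 460 mm from the base, against 365 and 370 mm for the other two. The seat is at about (619,-46.5) and the ring axis at about (619.5,83.5), with the holder axes parallel to the world's. The two cameras differ by 3 mm in x, so I'll check with the wrist camera.

```bash
python3 -m inch '[[0.53,0.97,0,0.79,88],[0.53,0.97,0,0.79,88],[0.53,0.97,0,0.79,88],[0.53,0.97,0,0.79,88],[0.53,0.97,0,0.79,88]]' 20
python3 -m inch '[[0.53,0.97,0,0.79,88],[0.53,0.97,0,0.79,88],[0.53,0.97,0,0.79,88],[0.53,0.97,0,0.79,88],[0.53,0.97,0,0.79,88]]'
python3 -m inch '[[0.53,0.97,0,0.79,88],[0.53,0.97,0,0.79,88],[0.53,0.97,0,0.79,88],[0.53,0.97,0,0.79,88],[0.53,0.97,0,0.79,88]]'
python3 -m inch '[[0,0,0,0,88],[0,0,0,0,88]]'
cat > look.py <<'E'
from h import *
import sys
st=r.get_state();M=R.from_quat(st["eef_rot"]).as_matrix()
print("t",st["clock"],"tcp",(st["tool_pos"]*1000).round(1),"tooly deg",np.degrees(np.arctan2(M[1,1],M[0,1])).round(2),"tilt",np.degrees(np.arccos(-M[2,2])).round(2),"F",st["contact_force"].round(2),"M",st["moment"].round(3),"open",round(st["opening"]*88.1,1),"q",st["q"].round(2))
E
python3 - <<'E'
import look
from h import *
s=r.snapshot("wrist");np.savez("/tmp/w1",**s);P=pts(s)*1000;Z=P[...,2]
print(s["position"])
for lo,hi in((31,41),):
    m=((Z>lo)&(Z<hi)).astype(np.uint8);k,L,st,c=cv2.connectedComponentsWithStats(m)
    for i in range(1,k):
        if st[i,4]>200:
            q=P[L==i][:,:2].astype(np.float32);print(st[i],cv2.minEnclosingCircle(q),np.median(P[L==i][:,2]))
E
```

```text
clock: 0.6
tool_pos: [0.2707, -0.4682, 0.2574]
eef_rot: [0.931, 0.366, -0.0, -0.0]
contact_force: [-0.1, -0.6, 0.8]
opening: 0.997
clock: 1.1
tool_pos: [0.3369, -0.3471, 0.2575]
eef_rot: [0.836, 0.549, -0.0, -0.0]
contact_force: [0.4, 0.4, 0.1]
opening: 1.0
clock: 1.6
tool_pos: [0.4032, -0.226, 0.2576]
eef_rot: [0.705, 0.709, -0.0, -0.0]
contact_force: [-0.5, -0.4, -0.5]
opening: 1.001
clock: 1.8
tool_pos: [0.4027, -0.2269, 0.2575]
eef_rot: [0.706, 0.708, -0.0, -0.0]
contact_force: [0.3, -0.8, -0.6]
opening: 1.0
t 1.8 tcp [ 402.7 -226.9  257.5] tooly deg 0.19 tilt 0.04 F [ 0.25 -0.75 -0.61] M [-0.099 -0.047 -0.022] open 88.1 q [ 0.76  0.52 -0.53  2.03  0.4   0.7  -0.02]
[ 0.40359004 -0.14958393  0.38318322]
[ 177   55   49   53 2034] ((346.225830078125, -124.53633117675781), 28.599178314208984) 34.564156280605744
[ 228  146   45   45 1561] ((403.4009704589844, -226.46749877929688), 28.65154457092285) 34.49012875547236
[ 138  154   45   44 1527] ((288.9321594238281, -236.581298828125), 28.665863037109375) 34.50169661354408
[365 193  50  46 306] ((589.3286743164062, -291.0994873046875), 33.61533737182617) 37.35055110305754
```

```bash
python3 -m inch '[[0,0.07,-0.9,0,88],[0,0,-0.9,0,88],[0,0,-0.9,0,88],[0,0,-0.9,0,88],[0,0,-0.9,0,88]]'|grep pos
python3 -m inch '[[0,0,-0.9,0,88],[0,0,-0.9,0,88],[0,0,-0.9,0,88],[0,0,-0.9,0,88],[0,0,-0.9,0,88]]'|grep pos
python3 -m inch '[[0,0,-0.34,0,88],[0,0,0,0,88],[0,0,0,0,40],[0,0,0,0,40],[0,0,0,0,40]]' 15
python3 -m inch '[[0,0,0,0,40],[0,0,0,0,40],[0,0,0,0,40],[0,0,0,0,40],[0,0,0,0,40]]'
python3 look.py
```

```text
tool_pos: [0.4021, -0.2269, 0.1443]
tool_pos: [0.4024, -0.2272, 0.0321]
clock: 3.35
tool_pos: [0.4043, -0.2264, 0.027]
eef_rot: [0.706, 0.708, -0.0, -0.001]
contact_force: [1.0, 1.0, -0.2]
opening: 0.75
clock: 3.85
tool_pos: [0.404, -0.2262, 0.0268]
eef_rot: [0.706, 0.708, -0.001, -0.001]
contact_force: [-0.2, -1.4, 6.5]
opening: 0.657
t 3.85 tcp [ 404.  -226.2   26.8] tooly deg 0.15 tilt 0.12 F [-0.15 -1.38  6.46] M [-0.122  0.069 -0.039] open 57.9 q [ 0.44  0.94 -0.05  2.18  1.04  0.04 -0.63]
```

```bash
python3 -m inch '[[0,0,0.5,0,40],[0,0,0.9,0,40],[0,0,0.9,0,40],[0,0,0.9,0,40],[0,0,0.9,0,40]]'
python3 -m inch '[[0.86,0.72,0.5,0,40],[0.86,0.72,0,0,40],[0.86,0.72,0,0,40],[0.86,0.72,0,0,40],[0.86,0.72,0,0,40]]'|grep pos
python3 -m inch '[[0.86,0.72,0,0,40],[0.86,0.72,0,0,40],[0.86,0.72,0,0,40],[0.86,0.72,0,0,40],[0.86,0.72,0,0,40]]'|grep pos
python3 -m inch '[[0,0,0,0,40],[0,0,0,0,40]]'|grep pos
python3 - <<'E'
import look
from h import *
s=r.snapshot("wrist");np.savez("/tmp/w2",**s);save(s,"w2.png",None,1.3);P=pts(s)*1000;X,Y,Z=P[...,0],P[...,1],P[...,2]
m=(Z>84)&(Z<94)&(np.hypot(X-619,Y-84)<40); print("cap",m.sum(),cv2.minEnclosingCircle(P[m][:,:2].astype(np.float32)) if m.any() else 0)
m=(Z>70)&(Z<77)&(np.hypot(X-619,Y-84)<40); print("ring",m.sum(),cv2.minEnclosingCircle(P[m][:,:2].astype(np.float32)) if m.any() else 0)
m=(Z>8)&(Z<16)&(abs(X-619)<32)&(Y>-70)&(Y<30);print("bed",m.sum(),X[m].min(),X[m].max())
E
```

```text
clock: 4.35
tool_pos: [0.4038, -0.2258, 0.1297]
eef_rot: [0.706, 0.708, -0.0, -0.002]
contact_force: [0.2, 0.5, -1.6]
opening: 0.656
tool_pos: [0.512, -0.1352, 0.1412]
tool_pos: [0.6194, -0.0452, 0.1409]
tool_pos: [0.6185, -0.0456, 0.1408]
t 5.55 tcp [618.5 -45.6 140.8] tooly deg 0.24 tilt 0.22 F [ 0.41 -0.46 -1.9 ] M [-0.111 -0.104 -0.001] open 57.9 q [ 0.3   0.88 -0.56  1.66  0.62  0.78 -0.54]
cap 4163 ((620.5244750976562, 80.55757141113281), 24.541946411132812)
ring 1493 ((620.4249877929688, 80.99507141113281), 30.63095474243164)
bed 2059 596.8033620440494 643.0638823550562
```

View pics/w2.png

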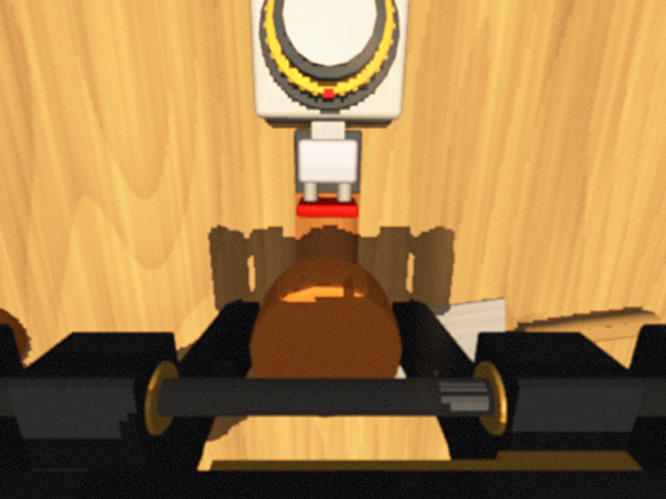

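```bash
python3 -m inch '[[0.06,-0.12,0,0,40],[0,0,-0.8,0,40],[0,0,-0.8,0,40],[0,0,-0.8,0,40],[0,0,-0.4,0,40]]'|grep pos
python3 -m inch '[[0,0,0,0,40],[0,0,0,0,40]]'
python3 - <<'E'
import look
from h import *
s=r.snapshot("scene");np.savez("/tmp/s2",**s);save(s,"s2.png",(200,150,340,290),4)
E
```

```text
tool_pos: [0.619, -0.0507, 0.0697]
clock: 6.3
tool_pos: [0.6208, -0.0493, 0.0719]
eef_rot: [0.706, 0.708, -0.0, -0.001]
contact_force: [0.5, -0.3, 0.0]
opening: 0.653
t 6.3 tcp [620.8 -49.3  71.9] tooly deg 0.14 tilt 0.11 F [ 0.52 -0.33  0.04] M [ 0.004 -0.145 -0.036] open 57.5 q [ 0.27  0.98 -0.49  1.68  0.69  0.66 -0.59]
```

View pics/s2.png

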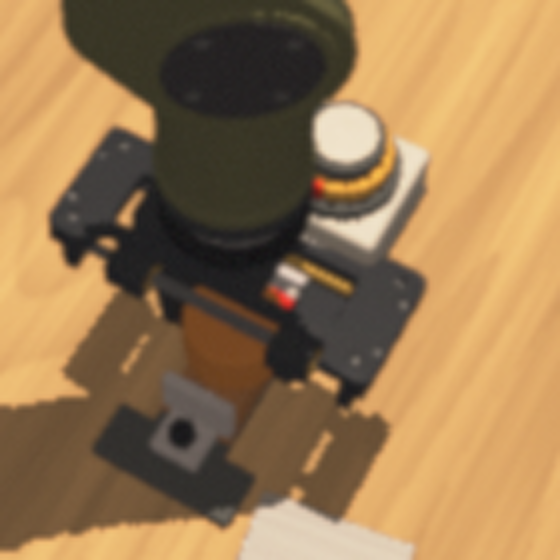

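Clear so far. I'll lower it in small steps and watch the force.

```bash
python3 -m inch '[[-0.02,0.03,-0.4,0,40],[0,0,-0.4,0,40],[0,0,-0.3,0,40],[0,0,-0.1,0,40],[0,0,0,0,40]]'
python3 look.py
python3 -m inch '[[0,0,-0.03,0,40],[0,0,-0.03,0,40],[0,0,0,0,40]]'
python3 look.py
```

```text
clock: 6.85
tool_pos: [0.6197, -0.0481, 0.0406]
eef_rot: [0.706, 0.708, -0.001, -0.002]
contact_force: [-1.2, -0.1, -2.1]
opening: 0.65
t 6.85 tcp [619.7 -48.1  40.6] tooly deg 0.18 tilt 0.21 F [-1.23 -0.14 -2.09] M [-0.041 -0.069  0.027] open 57.2 q [ 0.26  1.02 -0.46  1.69  0.72  0.61 -0.62]
clock: 7.15
tool_pos: [0.6202, -0.0482, 0.04]
eef_rot: [0.706, 0.708, -0.0, -0.001]
contact_force: [-0.8, 1.1, -0.9]
opening: 0.653
t 7.15 tcp [620.2 -48.2  40. ] tooly deg 0.17 tilt 0.12 F [-0.81  1.07 -0.86] M [-0.082 -0.054 -0.026] open 57.6 q [ 0.25  1.02 -0.46  1.69  0.72  0.61 -0.62]
```

```bash
python3 -m inch '[[0,0,-0.04,0,40],[0,0,0,0,40],[0,0,0,0,40]]'
python3 look.py
python3 -m inch '[[0,0,-0.04,0,40],[0,0,0,0,40],[0,0,0,0,40]]'
python3 look.py
```

```text
clock: 7.45
tool_pos: [0.6202, -0.0482, 0.039]
eef_rot: [0.706, 0.708, -0.0, -0.001]
contact_force: [-0.2, 0.9, -0.4]
opening: 0.654
t 7.45 tcp [620.2 -48.2  39. ] tooly deg 0.17 tilt 0.12 F [-0.24  0.95 -0.37] M [ 0.001 -0.142 -0.044] open 57.6 q [ 0.25  1.03 -0.46  1.69  0.72  0.61 -0.62]
clock: 7.75
tool_pos: [0.6202, -0.0482, 0.0389]
eef_rot: [0.706, 0.708, -0.0, -0.001]
contact_force: [-1.3, 0.7, 6.6]
opening: 0.653
t 7.75 tcp [620.2 -48.2  38.9] tooly deg 0.17 tilt 0.1 F [-1.3   0.66  6.63] M [-0.133  0.359  0.088] open 57.6 q [ 0.25  1.03 -0.46  1.69  0.72  0.61 -0.62]
```

Seated at z 38.9 with 6.6 N upward, as expected. Now I'll open and rise.

```bash
python3 -m inch '[[0,0,0.03,0,88],[0,0,0,0,88],[0,0,0,0,88],[0,0,0,0,88],[0,0,0,0,88]]'
python3 -m inch '[[0,0,0.3,0,88],[0,0,0.6,0,88],[0,0,0.9,0,88],[0,0,0.9,0,88],[0,0,0.9,0,88]]'|grep pos
python3 -m inch '[[0,0,0.9,0,88],[0,0,0,0,88],[0,0,0,0,88]]'|grep pos
python3 - <<'E'
import look
from h import *
for n in("top","wrist","scene"):
    s=r.snapshot(n);np.savez("/tmp/p_"+n,**s);P=pts(s)*1000;X,Y,Z=P[...,0],P[...,1],P[...,2]
    c=s["pixels"].astype(int)
    for a,lo,hi,x,y,rad in(("cap",84,94,619,83,40),("ring",71,77,619,83,40),("cheese",45,51.5,620,-48,33)):
        o=(c[...,0]>c[...,2]*1.8) if a=="cheese" else True
        m=(Z>lo)&(Z<hi)&(np.hypot(X-x,Y-y)<rad)&o
        if m.sum()>50: print(n,a,m.sum(),cv2.minEnclosingCircle(P[m][:,:2].astype(np.float32)),np.median(Z[m]))
    if n=="wrist": save(s,"w3.png",None,1.3)
E
```

```text
clock: 8.25
tool_pos: [0.62, -0.0482, 0.0385]
eef_rot: [0.706, 0.708, -0.0, -0.001]
contact_force: [0.4, 0.7, -1.0]
opening: 1.001
tool_pos: [0.6203, -0.048, 0.1308]
tool_pos: [0.6203, -0.0483, 0.1521]
t 9.05 tcp [620.3 -48.3 152.1] tooly deg 0.16 tilt 0.07 F [ 0.53 -0.4  -0.17] M [-0.052 -0.089  0.002] open 87.7 q [ 0.31  0.87 -0.57  1.65  0.61  0.8  -0.53]
top cap 259 ((618.2188720703125, 83.64339447021484), 24.78900146484375) 87.98146805850516
top ring 93 ((618.2781982421875, 83.5418701171875), 30.446727752685547) 72.91377946297861
top cheese 58 ((618.5802612304688, -45.945884704589844), 27.944177627563477) 47.65744909795533
wrist cap 3756 ((620.3388671875, 80.97235870361328), 24.705625534057617) 87.32660622210464
wrist ring 1097 ((620.426025390625, 80.81527709960938), 30.487478256225586) 71.82146776049022
wrist cheese 3087 ((621.1968383789062, -45.75801086425781), 30.65245246887207) 46.52104980890745
scene cap 265 ((620.74462890625, 83.70296478271484), 24.723270416259766) 88.99181346043927
scene cheese 440 ((622.296630859375, -46.887794494628906), 28.849000930786133) 48.19680789166486
```

View pics/w3.png

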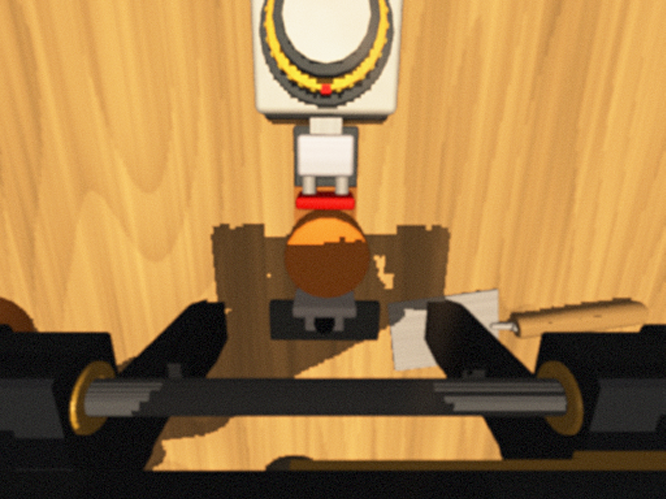

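Cheese is flat on the bed, about 1 mm off the seat, with gaps on both sides. Next I'll go over the ring.

```bash
python3 -m inch '[[-0.02,0.8,0,0,88],[-0.02,0.9,0,0,88],[0,0.9,0,0,88],[0,0.9,0,0,88],[0,0.9,0,0,88]]'|grep pos
python3 -m inch '[[0,0.81,0,0,88],[0,0,0,0,88],[0,0,0,0,88]]'|grep pos
python3 - <<'E'
import look
from h import *
s=r.snapshot("wrist");P=pts(s)*1000;X,Y,Z=P[...,0],P[...,1],P[...,2]
for a,lo,hi in(("cap",84,94),("ring",71,77)):
    m=(Z>lo)&(Z<hi)&(np.hypot(X-620,Y-82)<40); 
    if m.any():print(a,m.sum(),cv2.minEnclosingCircle(P[m][:,:2].astype(np.float32)))
E
```

```text
tool_pos: [0.6184, 0.0626, 0.15]
tool_pos: [0.6187, 0.0814, 0.1503]
t 10.0 tcp [618.7  81.4 150.3] tooly deg 0.2 tilt 0.21 F [ 0.83 -0.03 -1.02] M [-0.117 -0.085  0.023] open 88.0 q [ 0.09  0.87 -0.55  1.64  0.59  0.8  -0.72]
cap 3140 ((620.5427856445312, 81.658447265625), 24.89569091796875)
ring 782 ((620.5889282226562, 82.52285766601562), 30.318042755126953)
```

```bash
python3 -m inch '[[0.03,0.03,-0.7,0,88],[0,0,-0.8,0,88],[0,0,-0.8,0,88],[0,0,-0.35,0,88],[0,0,0,0,88]]'|grep pos
python3 -m inch '[[0,0,0,0,88],[0,0,0,0,88]]' 5|grep pos
python3 look.py
```

```text
tool_pos: [0.6191, 0.0809, 0.0835]
tool_pos: [0.6206, 0.0827, 0.0859]
t 10.75 tcp [620.6  82.7  85.9] tooly deg 0.14 tilt 0.09 F [-1.01 -0.48  0.32] M [-0.022 -0.099 -0.041] open 87.9 q [ 0.06  0.96 -0.49  1.67  0.66  0.68 -0.77]
```

```bash
python3 -m inch '[[-0.03,0,-0.16,0,88],[0,0,0,0,88],[0,0,0,0,64]]' 5|grep pos
python3 look.py
python3 -m inch '[[0,0,0,0,63],[0,0,0,0,63],[0,0,0,0,50],[0,0,0,0,50],[0,0,0,0,50]]' 5
python3 look.py
```

```text
tool_pos: [0.6191, 0.0828, 0.081]
t 11.05 tcp [619.1  82.8  81. ] tooly deg 0.18 tilt 0.14 F [ 0.41 -0.32 -0.04] M [-0.049 -0.098 -0.048] open 82.1 q [ 0.06  0.96 -0.49  1.67  0.66  0.68 -0.78]
clock: 11.55
tool_pos: [0.6194, 0.0829, 0.0809]
eef_rot: [0.706, 0.708, -0.0, -0.001]
contact_force: [0.9, 1.1, -1.2]
opening: 0.678
t 11.55 tcp [619.4  82.9  80.9] tooly deg 0.17 tilt 0.11 F [ 0.88  1.07 -1.23] M [-0.057 -0.27   0.004] open 59.7 q [ 0.06  0.97 -0.49  1.67  0.66  0.67 -0.78]
```

```bash
python3 -m inch '[[0,0,0,0,50],[0,0,0,0,50]]' 35 | grep force
python3 -m inch '[[0,0,0,-0.5,50],[0,0,0,-0.7,50],[0,0,0,-0.7,50],[0,0,0,-0.6,50],[0,0,0,-0.5,50]]'; python3 look.py
python3 -m inch '[[0,0,0,0,50],[0,0,0,0,50]]'>/dev/null; python3 look.py
```

```text
contact_force: [2.0, 0.6, -1.3]
clock: 12.25
tool_pos: [0.6198, 0.0828, 0.0809]
eef_rot: [0.809, 0.588, 0.0, -0.001]
contact_force: [2.5, -1.0, -1.8]
opening: 0.666
t 12.25 tcp [619.8  82.8  80.9] tooly deg -17.9 tilt 0.1 F [ 2.47 -0.99 -1.78] M [-0.039 -0.459  0.301] open 58.7 q [ 0.02  0.95 -0.41  1.68  0.57  0.64 -1.02]
t 12.45 tcp [619.8  82.8  80.9] tooly deg -17.82 tilt 0.12 F [ 2.65 -0.75 -1.16] M [-0.019 -0.757 -0.218] open 59.1 q [ 0.02  0.95 -0.41  1.68  0.57  0.64 -1.02]
```

```bash
python3 -m inch '[[0,0,0,-0.5,50],[0,0,0,-0.5,50],[0,0,0,-0.5,50],[0,0,0,-0.5,50]]'>/dev/null
python3 - <<'E'
import look
from h import *
for n in("scene",):
    s=r.snapshot(n);P=pts(s)*1000;X,Y,Z=P[...,0],P[...,1],P[...,2];c=s["pixels"].astype(int)
    red=(c[...,0]>110)&(c[...,1]<60)&(c[...,2]<60)&(abs(X-619)<40)&(Y<40)&(Y>-60)&(Z>20)
    q=P[red];print("red",len(q),q.mean(0),q.min(0)); 
    m=(Z>45)&(Z<51.5)&(np.hypot(X-620,Y+48)<36)&(c[...,0]>c[...,2]*1.8)&~red;print("cheese",m.sum(),cv2.minEnclosingCircle(P[m][:,:2].astype(np.float32)))
    save(s,"s4.png",(200,150,340,290),5)
E
```

```text
t 12.85 tcp [620.   82.7  80.9] tooly deg -29.84 tilt 0.13 F [ 3.04 -0.99 -2.74] M [-0.099 -0.886  0.337] open 58.8 q [-0.01  0.94 -0.35  1.68  0.51  0.61 -1.17]
red 36 [628.81080035 -18.30889032  47.00061875] [613.68756601 -21.49798187  28.68735747]
cheese 459 ((620.2180786132812, -45.66594696044922), 33.45284652709961)
```

View pics/s4.png

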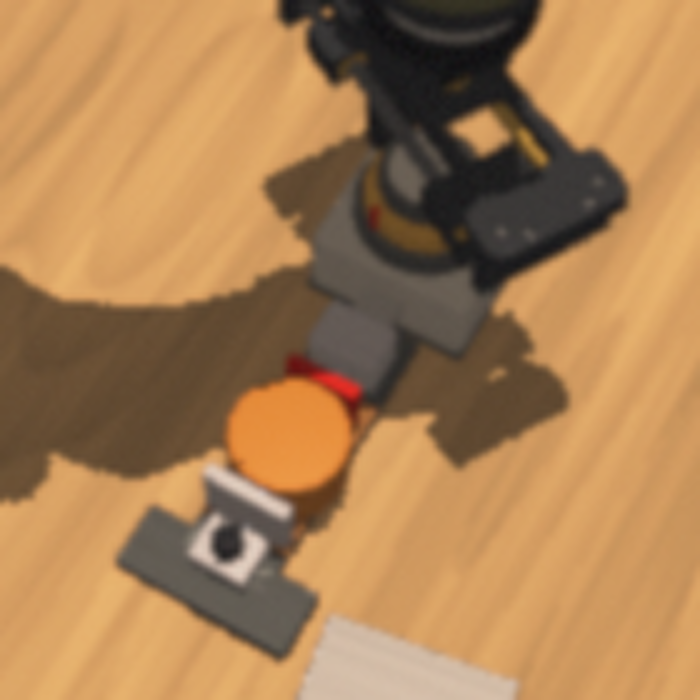

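```bash
cat > m.py <<'E'
from h import *
s=r.get_state();M=R.from_quat(s["eef_rot"]).as_matrix()
print(np.degrees(np.arctan2(M[1,1],M[0,1])).round(2),"Mz",s["moment"].round(3)[2],"F",s["contact_force"].round(1))
E
for k in 1 ; do
python3 -m inch '[[0,0,0,-0.15,50]]'>/dev/null; python3 m.py
python3 -m inch '[[0,0,0,-0.15,50]]'>/dev/null; python3 m.py
python3 -m inch '[[0,0,0,-0.15,50]]'>/dev/null; python3 m.py
python3 -m inch '[[0,0,0,-0.15,50]]'>/dev/null; python3 m.py
done
```

```text
-30.65 Mz 0.335 F [ 5.5 -0.3 -3.1]
-31.58 Mz 0.351 F [ 5.6 -0.3 -3.7]
-32.48 Mz 0.291 F [ 5.3 -0.5 -2.8]
-33.38 Mz 0.27 F [ 5.  -0.8 -2.8]
```

```bash
python3 -m inch '[[0,0,0,-0.15,50]]'>/dev/null; python3 m.py
python3 -m inch '[[0,0,0,-0.15,50]]'>/dev/null; python3 m.py
python3 -m inch '[[0,0,0,-0.15,50]]'>/dev/null; python3 m.py
python3 -m inch '[[0,0,0,-0.15,50]]'>/dev/null; python3 m.py
python3 - <<'E'
from h import *
s=r.snapshot("scene");P=pts(s)*1000;X,Y,Z=P[...,0],P[...,1],P[...,2];c=s["pixels"].astype(int)
red=(c[...,0]>110)&(c[...,1]<60)&(c[...,2]<60)&(abs(X-619)<40)&(Y<40)&(Y>-60)&(Z>20)
q=P[red];print("red",len(q),q.mean(0),q.min(0))
save(s,"s5.png",(230,210,300,270),8)
E
```

```text
-34.28 Mz 0.355 F [ 5.3 -0.4 -3.8]
-35.18 Mz 0.325 F [ 5.8 -0.3 -3.9]
-36.08 Mz 0.405 F [ 6.  -0.5 -3.5]
-36.97 Mz 0.391 F [ 5.1 -0.9 -3.7]
red 40 [627.37584487 -19.39655787  46.910002  ] [609.44255467 -22.63872684  28.69643982]
```

View pics/s5.png

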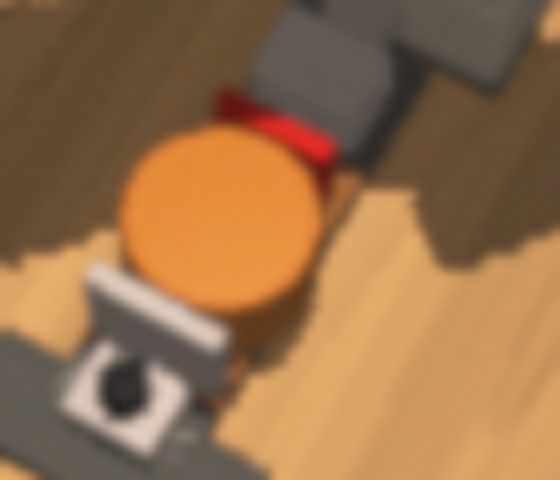

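```bash
python3 -m inch '[[0,0,0,-0.15,50]]'>/dev/null; python3 m.py
python3 -m inch '[[0,0,0,-0.15,50]]'>/dev/null; python3 m.py
python3 -m inch '[[0,0,0,-0.15,50]]'>/dev/null; python3 m.py
```

```text
-37.85 Mz 0.392 F [ 5.4 -1.1 -3. ]
-38.76 Mz 0.454 F [ 5.8 -1.2 -3.3]
-39.66 Mz 0.434 F [ 5.  -1.4 -3.6]
```

```bash
python3 -m inch '[[0,0,0,-0.15,50]]'>/dev/null; python3 m.py
python3 -m inch '[[0,0,0,-0.15,50]]'>/dev/null; python3 m.py
```

```text
-40.56 Mz 0.479 F [ 4.9 -0.9 -3.9]
-41.45 Mz 0.537 F [ 5.7 -0.6 -2.9]
```

Torque is about 0.51 N m against a 0.32 baseline, which puts the jaw at about 12 N. The angle past contact, about 0.11 rad, agrees. I'll release the ring and rise.

```bash
python3 -m inch '[[0,0,0,0,88],[0,0,0,0,88],[0,0,0,0,88],[0,0,0,0,88]]'
python3 -m inch '[[0,0,0.3,0,88],[0,0,0.7,0,88],[0,0,0.9,0,88],[0,0,0.9,0,88],[0,0,0.9,0,88]]'|grep pos
python3 -m inch '[[0,0,0.6,0,88],[0,0,0,0,88],[0,0,0,0,88]]'
python3 - <<'E'
import look
from h import *
for n in("top","wrist","scene"):
    s=r.snapshot(n);P=pts(s)*1000;X,Y,Z=P[...,0],P[...,1],P[...,2];c=s["pixels"].astype(int)
    red=(c[...,0]>110)&(c[...,1]<60)&(c[...,2]<60)&(abs(X-619)<60)&(Y<120)&(Y>-60)&(Z>20)
    pad=red&(Y<30);mk=red&(Y>30)
    for a,k in(("pad",pad),("mark",mk)):
        if k.any():print(n,a,k.sum(),np.median(P[k],0).round(1),P[k].min(0).round(1))
    for a,lo,hi,x,y,rad in(("cap",84,94,619,83,40),("cheese",45,51.5,620,-50,34),("aged",42,49,589,-290,60),("honey",82,92,453,340,60)):
        o=(c[...,0]>c[...,2]*1.8)&~red if a=="cheese" else True
        m=(Z>lo)&(Z<hi)&(np.hypot(X-x,Y-y)<rad)&o
        if m.sum()>50: print(n,a,m.sum(),cv2.minEnclosingCircle(P[m][:,:2].astype(np.float32)),np.median(Z[m]))
    if n=="scene": save(s,"s6.png",(200,150,360,300),5)
E
```

```text
clock: 14.65
tool_pos: [0.6184, 0.083, 0.0807]
eef_rot: [0.912, 0.411, -0.001, -0.002]
contact_force: [-0.6, 0.8, -0.2]
opening: 0.989
tool_pos: [0.6189, 0.0829, 0.1748]
clock: 15.45
tool_pos: [0.6189, 0.0827, 0.1885]
eef_rot: [0.912, 0.411, 0.0, -0.001]
contact_force: [1.1, 0.0, -0.7]
opening: 1.0
t 15.45 tcp [618.9  82.7 188.5] tooly deg -41.53 tilt 0.13 F [ 1.08  0.03 -0.69] M [-0.031 -0.029 -0.008] open 88.1 q [-0.    0.79 -0.37  1.63  0.37  0.8  -1.26]
top aged 392 ((588.8693237304688, -289.2793273925781), 32.127193450927734) 44.36875560253895
top honey 344 ((453.0714111328125, 340.68731689453125), 26.6568660736084) 85.39821490085548
wrist pad 55 [631.3 -20.6  46.2] [609.1 -30.6  26. ]
wrist mark 6 [650.8  51.1 168.1] [647.2  45.8 167. ]
wrist cap 2324 ((620.6731567382812, 81.68167114257812), 24.851484298706055) 87.2314079215416
wrist cheese 829 ((619.1631469726562, -45.04539489746094), 29.24116325378418) 46.402561828475854
scene pad 29 [632.7 -20.5  47.1] [619.9 -22.5  22.7]
scene cap 258 ((621.1000366210938, 83.08352661132812), 24.95563507080078) 88.68903826736424
scene cheese 455 ((623.1595458984375, -47.67269515991211), 32.373600006103516) 48.20903694858636
scene aged 785 ((591.44775390625, -289.8878173828125), 32.541351318359375) 45.45681697511106
scene honey 80 ((444.9813232421875, 336.516357421875), 24.510276794433594) 86.28468266469386
```

View pics/s6.png

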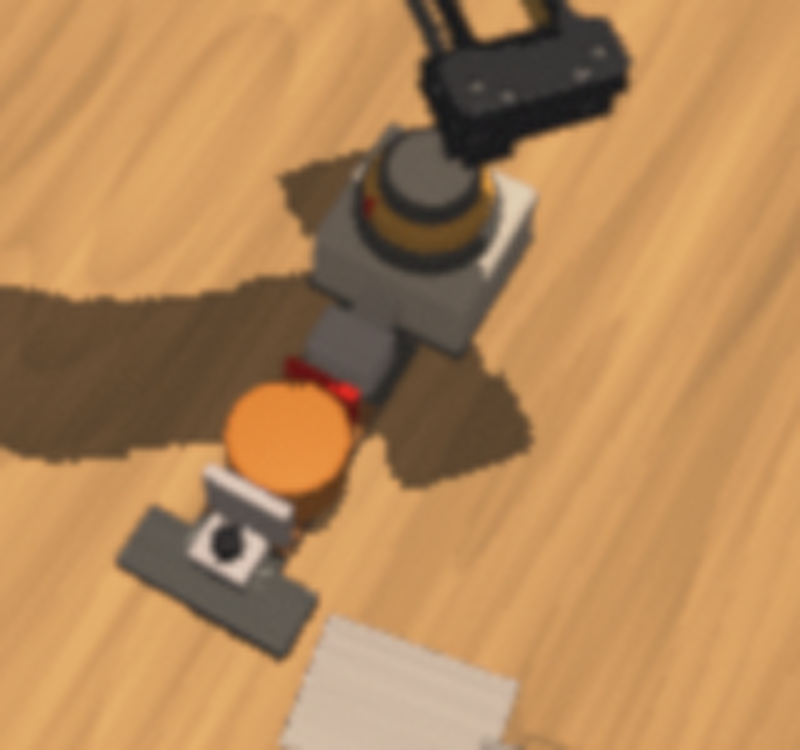

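The cheese is clamped flat between the pad and the stop, the ring mark stayed turned, and the bystanders are where they were. Handing in.

```bash
python3 -c "
from plant import r
print(r.finish_job())"
```

```text
the job is handed in; nothing more can be done
None
```

I set the orange cheese farthest from the base (460 mm away) flat on the bed and let it go. I then turned the brass ring about 41° clockwise, released it, backed off and handed the job in at about 15.5 s.

**Clamping force:** the jaw should be pressing with about 12 N, but I inferred that rather than measured it. Turning torque rose from about 0.32 to 0.51 N m, and the ring turned about 0.11 rad past contact; both fit roughly 12 N. The torque readings scattered by about ±0.04 N m, so the force is good to about ±3 N.

**Last checks:**
- **Cheese:** it lies flat, held between the red pad and the stop. Its position past contact with the stop was judged from the picture.
- **Ring and robot:** the red ring mark stayed where it was turned to, and the gripper is clear with force readings near zero. I read no force on the fixed rings or jaw separately; the fingertips were about 62 mm up, 4 mm above the lower ring.
- **Bystanders:** the aged cheese and honey jar are within about 1 mm of where they started in the top view. The scene camera put the honey jar 9 mm off on few pixels; I went by the top view. The spade was only checked by eye.

**Disagreement:** the three cameras differed by up to 3 mm on the same points, so I worked from differences within each camera.

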